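# Roll the felt drum into its bench rest

### The arm

A 6-joint arm with a two-finger parallel gripper is mounted at the origin on the work surface. World frame = base frame: x ahead of the robot, y to its left, z up, the work surface at z = 0. Lengths are in m, angles in degrees, forces in N, time in s.
With the tool pointing down it reaches from about 0.25 to 0.775 m from the base axis. Payload 4 kg.
Tool frame: the origin (TCP) lies between the finger pads; the fingertips stand 19 mm ahead of it and the grasp point (between the pads) is the TCP; x points along the fingers, z is the direction in which the jaws open and shut, and the axes are right-handed (so a half turn about x gives the same grasp; the last joint's range is limited). The gripper opens to 85 mm and grips with 20 to 120 N. Pads are 22 mm wide; open, the fingers measure 114 mm over their backs; the gripper's body (76 mm by 85 mm) begins 54 mm behind the grasp point. The pads swing forward as they close: fully open they stand 13 mm farther back than shut.
Start: joints at [-73.803, 4.996, 78.535, -0, 96.463, -5.907], TCP at [0.207, -0.51, 0.225] pointing down, gripper open.
Joint ranges: [-177.83, 177.83], [-43.37, 116.18], [15.69, 146.23], [-61.86, 241.86], [9.47, 152.12], [-147.06, 147.06]. Speed limits (degrees/s): [159.86, 159.86, 180, 180, 180, 180].

### API

Orientations are given as a 3x3 rotation matrix whose columns are the frame's x, y, z axes.
In Python, from rig import * gives the robot as it stands.
- The arm moves only by the tool send_rows, never from a script. Its argument "deltas" is one flat list of numbers, 7 for each row, row after row: the turn, a rotation vector about the tool's x, y, z in degrees, then the shift along the tool's x, y, z in mm, then the gripper command: -1 is fully open, 1 is shut, values between are in proportion. A call has 1 to 5 rows; each row is the pose to reach, as a shift and turn from the pose commanded when the call began, along the tool's axes at that moment; what a row does not reach only later rows make up. A row lasts 1/12 s, in which the tool goes at most 41.7 mm and 7.16 degrees, less where a joint would pass 70% of its speed; a pose out of reach is approached as far as the arm can. A call with a gripper value outside its range is refused whole. The fingers move at their own pace and stop on an object; the grip force is fixed at half the most. Time passes only in rows, so rows that repeat a pose let the fingers close. It gives the time, the measured TCP pose, the force and the opening at its end, in the units of the state.
- state(): the state, without advancing time (a new reading comes with each control period).
- get_image(name): name is "scene" or "top"; returns (picture, depth): 420x560x3 uint8, blue, green, red; 420x560 float32, m along the optical axis (not along the pixel's ray), 0 where there is no reading.
- camera_info(name): a dict with "intrinsics" (3x3 intrinsics, pixels), "origin" and "attitude" of the camera in the world. Camera axes: x right, y down, z forward; pixel columns grow to the right and rows downward; lengths in m; the calibration is good to about 2 mm. A picture is of the moment at which its call begins. camera_info takes no time and is no camera call.
- sign_off(): hands the job in, once; it reports no verdict.
The state is a dict: "time": time; "joint_positions": joint angles; "joint_velocities": joint speeds; "joint_efforts": joint torques, N m; "ee_pos": TCP position; "ee_rot": TCP orientation; "force": force on the tool from outside, world axes, zero at the start; "moment": the same for the moment, N m; "opening": finger opening in m.
Only numpy, scipy, OpenCV 4.12 (cv2) and the standard library are available. Lean on these libraries where they do the work, as an engineer would, in place of code of your own. Each camera call takes 0.05 s, during which the arm holds its last target. There are 200 camera calls.

### The job

With your fingertips on top of the spare felt polishing drum, roll it along the bench over the first strip of its low wooden rest and leave it lying still between the two strips, within their length, so that it cannot roll off the bench. Touch it only on its upper part: do not shove it from the side, pick it up or tip it, and leave everything else on the bench where it is.

Things in the scene. Friction and masses are not known exactly. Their poses are not given: they have to be found in the camera images.
- drum: Loose off-white hard-felt drum, 100 mm diameter, 120 mm long, lying on its curved side, about 0.55 kg. Brown glued seam along its length, facing up at the start. Origin: the drum's centre, 50 mm above the bench; own x is its axis, so it rolls square to x; z points through the seam and turns as it rolls. Let go, it soon rolls to a stop. A finger riding on its top moves twice as far as its centre.
- rest: Fixed rest: two parallel rounded pale wood strips, 200 mm long, 12 mm wide, 3 mm high, crests 56 mm apart, flat green lining between at bench level. Origin: its centre at bench level; own x along the strips, y across them. Left or right of the drum, 120 to 175 mm off, nearly parallel. The drum meets a strip 46 mm from the rest's centre, drops in past 28 mm, and inside has 9 mm of play and may rock a second or two.
- compound_tray: Fixed dark wooden tray, 180 x 80 mm, 33 mm high, with four upright-standing blocks of polishing compound; on the opposite side of the drum from the rest. Origin: centre of its underside.
- rouge_bar: Loose red-brown bar of polishing compound, 32 x 90 x 30 mm high, beyond one flat end of the drum (the far end from the robot). Origin: centre of its underside; long side along its own y. Leave it.
- tin: Loose round aluminium tin, 52 mm diameter, 38 mm high, off the drum's flat end nearer the robot. Origin: centre of its underside. Leave it.
- bangle: Loose brass bangle lying flat, 68 mm diameter, 12 mm high, far side of the bench. Origin: centre of its underside. Leave it.
- small_buff: Loose small felt wheel lying flat, 80 mm diameter, 22 mm high, far side of the bench. Origin: centre of its underside. Leave it.
- bottle: Loose white bottle, 56 mm diameter, 120 mm high, to the left of the work. Origin: centre of its underside. Leave it.
- brush: Loose hand brush lying to the right of the work. Leave it.
There are look-alikes about, which are no part of the job. Of the things that look like the drum, the largest one is meant.

How it is judged:
By the outcome, as a careful person would: the job done as asked, in the order asked, and still so for the second after the job is handed in, with the robot touching nothing.
It also fails if it takes over 72 s, if anything falls off the work surface, if the arm or the gripper's body presses on something with over 40 N, if the wrist force passes 120 N, or if a joint passes its speed limit or range.

## Working session

There is one attempt and no reset: what is moved stays moved. The work goes in short steps, Python scripts to look and compute and a tool call to move; the robot and the scene stay as the last step left them, time stands still between calls to the robot, and variables do not carry over. Pictures are saved under pics/ and viewed, about 8 in all and at most 12, crops included, and the job is handed in when it is done.

Besides the shell and the picture viewer there is one more tool, called after "Call:" in YAML: its name, and indented under it one key for each argument. send_rows: Moves the arm, as the interface text tells. Its arguments: {"type":"object","properties":{"deltas":{"type":"array","items":{"type":"number"}}},"required":["deltas"]}

```bash
mkdir -p pics; python3 - <<'E'
from rig import *
import cv2,numpy as np
np.set_printoptions(precision=4,suppress=True)
for n in("top","scene"):
    p,d=get_image(n); cv2.imwrite(f"pics/{n}0.png",p); np.save(f"pics/{n}0.npy",d)
    print(n,camera_info(n))
print(state())
E
```

```text
top {'intrinsics': array([[465.8202,   0.    , 280.8825],
       [  0.    , 465.8202, 218.7772],
       [  0.    ,   0.    ,   1.    ]]), 'origin': array([0.4111, 0.0149, 1.1765]), 'attitude': array([[ 0.0116, -0.993 ,  0.1178],
       [-0.9997, -0.0139, -0.0186],
       [ 0.0201, -0.1176, -0.9929]])}
scene {'intrinsics': array([[450.8221,   0.    , 280.0185],
       [  0.    , 450.8221, 210.6856],
       [  0.    ,   0.    ,   1.    ]]), 'origin': array([ 1.2866, -0.3174,  0.799 ]), 'attitude': array([[ 0.3955,  0.636 , -0.6627],
       [ 0.9183, -0.2601,  0.2984],
       [ 0.0174, -0.7265, -0.6869]])}
{'time': 0.1, 'joint_positions': array([-73.8018,   5.0385,  78.6162,  -0.0001,  96.4654,  -5.9076]), 'joint_velocities': array([ 0.0874, -0.142 , -0.3027,  0.014 , -0.0395,  0.0298]), 'joint_efforts': array([  0.0025, -35.3015, -31.4219,  -0.0001,   0.0079,  -0.    ]), 'ee_pos': array([ 0.2068, -0.5091,  0.2238]), 'ee_rot': array([[-0.0006,  0.9265,  0.3763],
       [ 0.002 ,  0.3763, -0.9265],
       [-1.    ,  0.0002, -0.0021]]), 'force': array([-0.3894, -0.804 ,  0.0122]), 'moment': array([-0.0153, -0.0131, -0.0106]), 'opening': 0.08521458331611025}
```

View pics/top0.png

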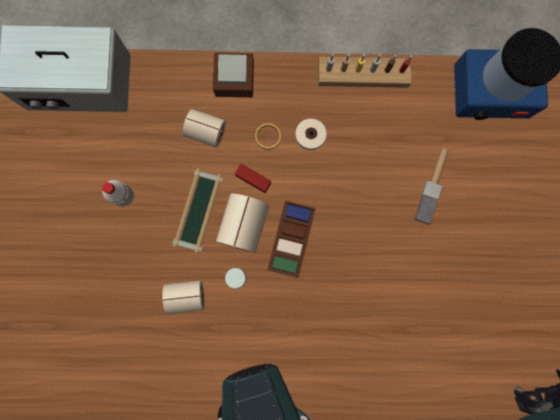

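View pics/scene0.png

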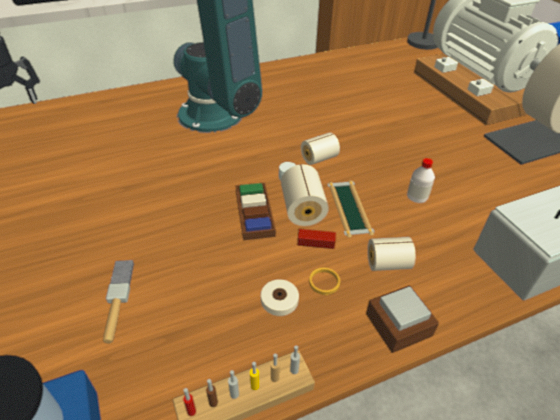

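Drum candidates in the top view are at (204,128), (243,222) and (183,297). The one at (243,222) is the largest and lies between the tray and the rest, so it fits the description. I'll confirm it in an enlarged crop and measure.

```bash
cat > h.py <<'E'
import cv2,numpy as np
from rig import *
np.set_printoptions(precision=4,suppress=True)
def ray(n,u,v):
    c=camera_info(n);return c["origin"],c["attitude"]@np.linalg.solve(c["intrinsics"],[u,v,1.])
def at_z(n,u,v,z):
    o,r=ray(n,u,v);return o+r*(z-o[2])/r[2]
def cloud(n,d):
    c=camera_info(n);v,u=np.indices(d.shape)
    r=np.stack([u,v,np.ones_like(u)],-1)@np.linalg.inv(c["intrinsics"]).T*d[...,None]
    return r@c["attitude"].T+c["origin"]
E
python3 - <<'E'
from h import *
p=cv2.imread("pics/top0.png");d=np.load("pics/top0.npy")
cv2.imwrite("pics/crop0.png",cv2.resize(p[150:300,160:330],None,fx=4.5,fy=4,interpolation=cv2.INTER_CUBIC)[:600,:765])
P=cloud("top",d)
m=np.zeros(d.shape,bool);m[185:260,205:280]=1
m&=(P[...,2]>.07)&(d>0)
Q=P[m];print(len(Q),Q.max(0))
# fit: drum axis dir + cylinder; top points
from scipy.optimize import least_squares
def f(x):
    a,c,h=x;return np.hypot(-(Q[:,0])*np.sin(a)+Q[:,1]*np.cos(a)-c,Q[:,2]-h)-.05
for a0 in(-.3,.3):
    s=least_squares(f,[a0,Q[:,1].mean(),.05],loss='soft_l1',f_scale=.002);a,c,h=s.x
    t=Q[:,0]*np.cos(a)+Q[:,1]*np.sin(a);print(np.degrees(a),c,h,s.cost,t.min(),t.max())
    t0=(np.percentile(t,.5)+np.percentile(t,99.5))/2
    print("centre",t0*np.cos(a)-c*np.sin(a),t0*np.sin(a)+c*np.cos(a))
for n,u,v in(("small1",204,128),("small2",183,297)):
    print(n,P[v,u])
E
```

```text
1961 [0.6022 0.1474 0.1065]
-15.273359339651668 0.22531524529352984 0.04974964721988105 0.002531672599499153 0.43059404239117627 0.551759679257708
centre 0.5330725575149483 0.08799897867094789
-15.273359799161755 0.22531524925602722 0.0497496472591516 0.0025316725994991946 0.43059404056382505 0.5517596775059656
centre 0.5330725574379404 0.08799897871704898
small1 [0.7628 0.1844 0.0702]
small2 [0.3554 0.2198 0.0747]
```

View pics/crop0.png

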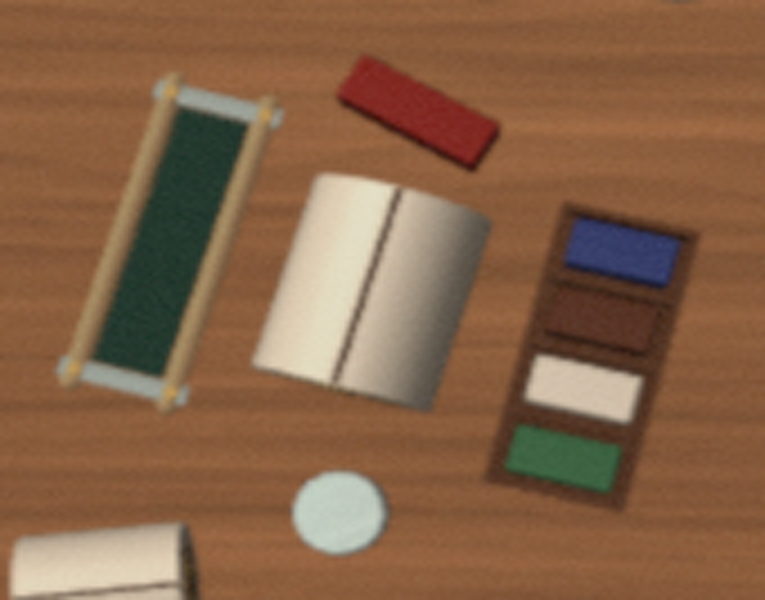

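The crop confirms the large drum, centred near (375,290) with its seam up. The rest's strips run (172,85)-(70,374) and (267,110)-(170,395) in crop pixels.

```bash
python3 - <<'E'
from h import *
g=lambda x,y:at_z("top",160+(x+.5)/4.5-.5,150+(y+.5)/4-.5,.003)[:2]
L0,L1,R0,R1=g(172,85),g(70,374),g(267,110),g(170,395)
print(L0,L1,R0,R1)
c=(L0+L1+R0+R1)/4;ax=(L0-L1)+(R0-R1);print("rest c",c,np.degrees(np.arctan2(ax[1],ax[0])),np.linalg.norm(ax)/2)
a=np.radians(-15.27);C=np.array([.5331,.0880])
u=np.array([np.cos(a),np.sin(a)]);r=np.array([-u[1],u[0]])
print("roll dir",r,"across",(c-C)@r,"along",(c-C)@u)
R=state()["ee_rot"];print(R)
for n,x,y in(("tin",338,513),):print(n,at_z("top",160+x/4.5,150+y/4,.038))
E
```

```text
[0.6708 0.2069] [0.4851 0.2576] [0.6554 0.1526] [0.4726 0.2016]
rest c [0.571  0.2046] -15.138278748648176 0.19086624008918784
roll dir [0.2634 0.9647] across 0.1225053211588793 along 0.0058210743973619765
[[-0.0006  0.9265  0.3763]
 [ 0.002   0.3763 -0.9265]
 [-1.      0.0002 -0.0021]]
tin [0.3997 0.1027 0.038 ]
```

```bash
cat >> h.py <<'E'
from scipy.spatial.transform import Rotation as Ro
A=np.radians(-15.27);U=np.array([np.cos(A),np.sin(A),0]);RD=np.array([-U[1],U[0],0]);C=np.array([.5331,.088,0])
RT=np.column_stack([[0,0,-1.],np.cross(U,[0,0,-1.]),U])
def rep(q,z,along=0):
    "q: finger metres along roll dir from drum start centre"
    s=state();p=s["ee_pos"];R=s["ee_rot"];t=C+q*RD+along*U+[0,0,z]
    print("t",s["time"],"turn",Ro.from_matrix(R.T@RT).as_rotvec(degrees=True),"shift",R.T@(t-p)*1e3)
    print("q",(p-C)@RD,"along",(p-C)@U,"z",p[2],"F",s["force"],"open",s["opening"])
E
python3 -c "
from h import *
rep(-.022,.16);print(RT)"
```

```text
t 0.1 turn [-52.6242  -0.1052  -0.0662] shift [  64.7916  513.6196 -412.8291]
q -0.6619659773251164 along -0.15748438717690555 z 0.22382125071504136 F [-0.3894 -0.804   0.0122] open 0.08521458331611025
[[ 0.      0.2634  0.9647]
 [ 0.      0.9647 -0.2634]
 [-1.      0.      0.    ]]
```

Call:
send_rows:
  deltas: [-52.6,0,0,30,513,-413,0,-52.6,0,0,30,513,-413,0,-52.6,0,0,30,513,-413,0,-52.6,0,0,30,513,-413,0,-52.6,0,0,30,513,-413,0]

```text
time: 0.52
ee_pos: [0.3083, -0.3258, 0.2148]
ee_rot: [[-0.0, 0.527, 0.85], [0.001, 0.85, -0.527], [-1.0, 0.0, -0.001]]
force: [1.0, 0.0, 0.4]
opening: 0.0426
```

```bash
python3 -c "
from h import *
rep(-.022,.16)"
```

```text
t 0.5167 turn [-16.5177  -0.0333  -0.0315] shift [ 54.9718 449.0205 -20.6004]
q -0.4583815926905554 along -0.1078839246424973 z 0.21475229333113155 F [1.0195 0.0081 0.419 ] open 0.04256787231454624
```

Call:
send_rows:
  deltas: [-16.5,0,0,20,430,-20,0,-16.5,0,0,20,430,-20,0,-16.5,0,0,20,430,-20,0,-16.5,0,0,20,430,-20,0,-16.5,0,0,20,430,-20,0]

```text
time: 0.93
ee_pos: [0.4105, -0.1443, 0.2054]
ee_rot: [[-0.0, 0.269, 0.963], [-0.0, 0.963, -0.269], [-1.0, -0.0, -0.0]]
force: [1.9, -0.7, 0.1]
opening: 0.0431
```

```bash
python3 -c "
from h import *
rep(-.022,.16)"
```

```text
t 0.9333 turn [-0.3224 -0.0071  0.006 ] shift [ 45.3496 234.7383  55.7307]
q -0.2564163057266306 along -0.057045074700872646 z 0.20538101867635108 F [ 1.9058 -0.7135  0.1465] open 0.043109165743833035
```

Call:
send_rows:
  deltas: [-0.3,0,0,40,225,54,0,-0.3,0,0,40,225,54,0,-0.3,0,0,40,225,54,0,-0.3,0,0,40,225,54,0,-0.3,0,0,40,225,54,0]

```text
time: 1.35
ee_pos: [0.5103, 0.0351, 0.1695]
ee_rot: [[-0.0, 0.263, 0.965], [-0.0, 0.965, -0.263], [-1.0, -0.0, -0.0]]
force: [1.2, 0.1, -0.0]
opening: 0.0425
```

```bash
python3 -c "
from h import *
rep(-.022,.16)"
```

```text
t 1.35 turn [ 0.0084 -0.0218  0.0247] shift [ 9.4973 35.0285  8.0733]
q -0.0570255924611105 along -0.008064514255970868 z 0.1695154238308539 F [ 1.243   0.0539 -0.046 ] open 0.04250715845496953
```

Call:
send_rows:
  deltas: [0,0,0,6,20,5,0,0,0,0,6,20,5,0,0,0,0,6,20,5,0,0,0,0,6,20,5,0,0,0,0,6,20,5,0]

```text
time: 1.77
ee_pos: [0.5199, 0.0498, 0.1646]
ee_rot: [[0.0, 0.265, 0.964], [-0.001, 0.964, -0.265], [-1.0, -0.0, 0.0]]
force: [-0.0, 0.2, -0.2]
opening: 0.0425
```

```bash
python3 - <<'E'
from h import *
rep(-.022,.16)
p,d=get_image("scene"); cv2.imwrite("pics/scene1.png",cv2.resize(p[90:260,200:440],None,fx=3.3,fy=3.3,interpolation=cv2.INTER_CUBIC))
E
```

```text
t 1.7667 turn [-0.1025  0.0276  0.0262] shift [ 4.5898 18.285   2.6442]
q -0.04027812548914851 along -0.0026790782800860517 z 0.16459693535534417 F [-0.0314  0.229  -0.1594] open 0.042487424183235936
```

View pics/scene1.png

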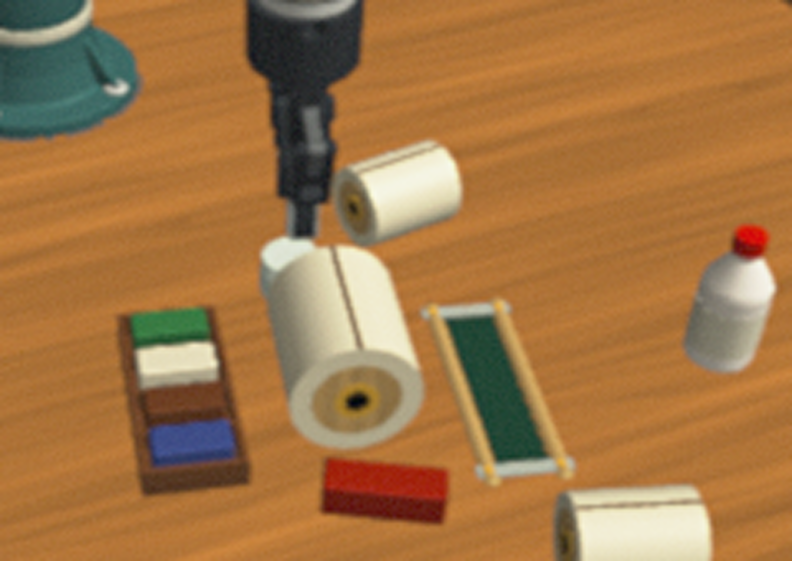

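Call:
send_rows:
  deltas: [0,0,0,20,20,3,0,0,0,0,36,20,3,0,0,0,0,38,20,3,0,0,0,0,40,20,3,0,0,0,0,42,20,3,0]

```text
time: 2.23
ee_pos: [0.5286, 0.0686, 0.1232]
ee_rot: [[0.002, 0.265, 0.964], [-0.0, 0.964, -0.265], [-1.0, 0.0, 0.002]]
force: [0.5, -0.6, 0.3]
opening: 0.0427
```

```bash
python3 -c "
from h import *
rep(-.022,.12)"
```

```text
t 2.2333 turn [-0.0949  0.0883 -0.0079] shift [ 3.2138 -2.0952 -0.8115]
q -0.019906561835518477 along 0.000810009632062936 z 0.12321528916873914 F [ 0.532  -0.6002  0.3274] open 0.042734307429390134
```

Descend slowly until contact.

Call:
send_rows:
  deltas: [0,0,0,2,0,0,0,0,0,0,3,0,0,0,0,0,0,4,0,0,0,0,0,0,5,0,0,0,0,0,0,6,0,0,0]

```text
time: 2.65
ee_pos: [0.5285, 0.0694, 0.1166]
ee_rot: [[0.001, 0.264, 0.965], [-0.0, 0.965, -0.264], [-1.0, 0.0, 0.001]]
force: [-0.3, 0.4, 0.0]
opening: 0.0428
```

Call:
send_rows:
  deltas: [0,0,0,1,0,0,0,0,0,0,2,0,0,0,0,0,0,3,0,0,0,0,0,0,3.5,0,0,0,0,0,0,4,0,0,0]

```text
time: 3.07
ee_pos: [0.5283, 0.0695, 0.1121]
ee_rot: [[-0.0, 0.264, 0.965], [-0.0, 0.965, -0.264], [-1.0, -0.0, -0.0]]
force: [0.0, 0.3, -0.3]
opening: 0.0431
```

Call:
send_rows:
  deltas: [0,0,0,0.5,0,0,0,0,0,0,1,0,0,0,0,0,0,1.5,0,0,0,0,0,0,1.5,0,0,0,0,0,0,1.5,0,0,0]

```text
time: 3.48
ee_pos: [0.5283, 0.0695, 0.1107]
ee_rot: [[-0.0, 0.264, 0.965], [-0.0, 0.965, -0.264], [-1.0, -0.0, 0.0]]
force: [0.6, -1.0, -0.3]
opening: 0.0427
```

Call:
send_rows:
  deltas: [0,0,0,0.5,0,0,0,0,0,0,1,0,0,0,0,0,0,1.5,0,0,0,0,0,0,2,0,0,0,0,0,0,2,0,0,0]

```text
time: 3.9
ee_pos: [0.5282, 0.0695, 0.1086]
ee_rot: [[-0.0, 0.264, 0.965], [-0.0, 0.965, -0.264], [-1.0, -0.0, -0.0]]
force: [0.3, 0.6, -0.3]
opening: 0.0428
```

Call:
send_rows:
  deltas: [0,0,0,0.5,0,0,0,0,0,0,1,0,0,0,0,0,0,1.5,0,0,0,0,0,0,2,0,0,0,0,0,0,2,0,0,0]

```text
time: 4.32
ee_pos: [0.5282, 0.0695, 0.1066]
ee_rot: [[-0.0, 0.264, 0.965], [-0.0, 0.965, -0.264], [-1.0, -0.0, -0.0]]
force: [-0.0, 0.2, 0.2]
opening: 0.0428
```

Call:
send_rows:
  deltas: [0,0,0,0.5,0,0,0,0,0,0,1,0,0,0,0,0,0,1.5,0,0,0,0,0,0,2,0,0,0,0,0,0,2,0,0,0]

```text
time: 4.73
ee_pos: [0.5282, 0.0694, 0.1046]
ee_rot: [[-0.0, 0.264, 0.965], [-0.0, 0.965, -0.264], [-1.0, -0.0, -0.0]]
force: [-0.3, -0.1, -0.2]
opening: 0.0424
```

```bash
python3 - <<'E'
from h import *
p,d=get_image("scene"); cv2.imwrite("pics/scene2.png",cv2.resize(p[140:240,250:370],None,fx=6,fy=6,interpolation=cv2.INTER_CUBIC))
rep(-.02,.104)
E
```

```text
t 4.7833 turn [-0.0173 -0.0059  0.0059] shift [ 0.6729 -0.8479 -0.2187]
q -0.019152074213790976 along 0.00021904322005417013 z 0.10467277442180026 F [ 0.1067  0.2124 -0.4716] open 0.042747168402224395
```

View pics/scene2.png

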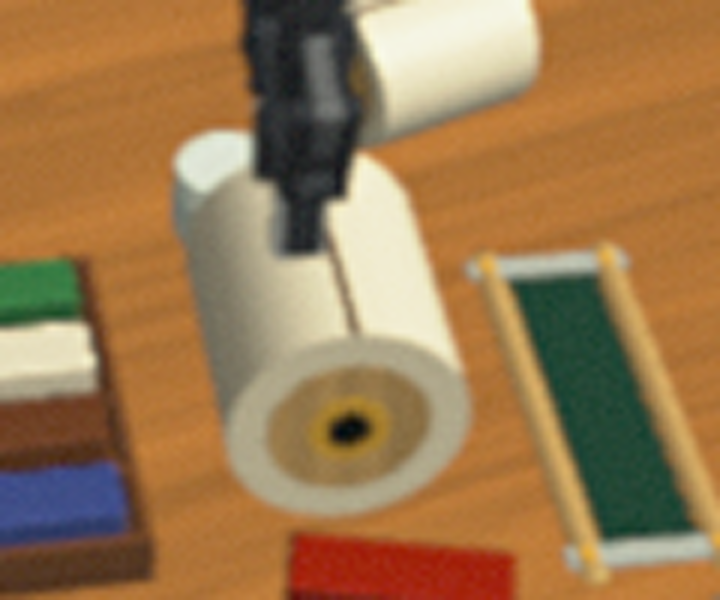

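The fingertip is at crop (300,250), just above the drum's crown on the tray side of the seam. I'll keep descending.

Call:
send_rows:
  deltas: [0,0,0,0.5,0,0,0,0,0,0,1,0,0,0,0,0,0,1.5,0,0,0,0,0,0,1.5,0,0,0,0,0,0,1.5,0,0,0]

```text
time: 5.2
ee_pos: [0.5283, 0.0695, 0.1032]
ee_rot: [[-0.0, 0.264, 0.965], [-0.0, 0.965, -0.264], [-1.0, -0.0, -0.0]]
force: [-0.1, 0.1, -0.5]
opening: 0.0424
```

Call:
send_rows:
  deltas: [0,0,0,0.5,0,0,0,0,0,0,1,0,0,0,0,0,0,1,0,0,0,0,0,0,1,0,0,0,0,0,0,1,0,0,0]

```text
time: 5.62
ee_pos: [0.5283, 0.0694, 0.1022]
ee_rot: [[-0.0, 0.264, 0.965], [-0.0, 0.965, -0.264], [-1.0, -0.0, -0.0]]
force: [0.5, 0.0, 0.8]
opening: 0.0424
```

Call:
send_rows:
  deltas: [0,0,0,0.5,0,0,0,0,0,0,1,0,0,0,0,0,0,1,0,0,0,0,0,0,1,0,0,0,0,0,0,1,0,0,0]

```text
time: 6.03
ee_pos: [0.5283, 0.0695, 0.1012]
ee_rot: [[-0.0, 0.264, 0.965], [-0.0, 0.965, -0.264], [-1.0, -0.0, 0.0]]
force: [0.5, -0.1, -0.7]
opening: 0.0429
```

```bash
python3 - <<'E'
from h import *
p,d=get_image("scene"); P=cloud("scene",d)
s=state();tc=s["ee_pos"]
for v in range(168,198,2):
    for u in(297,300,303):
        X=P[v,u]-C;print(v,u,p[v,u].sum(),"q %.1f al %.1f z %.1f"%(X@RD*1e3,X@U*1e3,X[2]*1e3),end=" | ")
    print()
E
```

```text
168 297 122 q -29.0 al 31.1 z 161.4 | 168 300 97 q -28.1 al 59.8 z 183.6 | 168 303 103 q -21.7 al 61.6 z 184.4 | 
170 297 91 q -31.1 al 42.5 z 164.7 | 170 300 149 q -27.7 al 59.1 z 177.4 | 170 303 163 q -18.1 al 46.8 z 166.8 | 
172 297 124 q -32.2 al 49.2 z 164.3 | 172 300 157 q -25.8 al 51.7 z 165.7 | 172 303 186 q -19.0 al 51.9 z 165.2 | 
174 297 187 q -31.8 al 48.3 z 157.8 | 174 300 129 q -26.0 al 53.7 z 161.5 | 174 303 145 q -18.8 al 52.6 z 160.0 | 
176 297 246 q -27.3 al 27.7 z 135.0 | 176 300 130 q -20.9 al 31.4 z 137.3 | 176 303 271 q -14.1 al 32.9 z 137.9 | 
178 297 266 q -26.7 al 26.1 z 127.6 | 178 300 132 q -21.1 al 33.5 z 133.1 | 178 303 251 q -14.3 al 35.3 z 133.9 | 
180 297 236 q -27.0 al 29.1 z 124.0 | 180 300 127 q -19.7 al 28.5 z 122.8 | 180 303 262 q -13.9 al 34.9 z 127.5 | 
182 297 211 q -26.5 al 27.8 z 116.8 | 182 300 137 q -20.2 al 32.1 z 119.7 | 182 303 330 q -12.7 al 30.8 z 117.9 | 
184 297 462 q -192.7 al 833.7 z 799.0 | 184 300 522 q -15.8 al 13.3 z 97.5 | 184 303 621 q -9.3 al 17.2 z 100.1 | 
186 297 555 q -24.0 al 18.5 z 96.3 | 186 300 604 q -17.7 al 23.4 z 99.8 | 186 303 638 q -10.2 al 22.9 z 98.7 | 
188 297 554 q -25.0 al 24.7 z 95.3 | 188 300 603 q -18.5 al 28.5 z 97.9 | 188 303 631 q -11.4 al 29.4 z 97.9 | 
190 297 543 q -26.0 al 30.5 z 94.1 | 190 300 589 q -20.3 al 38.1 z 100.0 | 190 303 623 q -13.0 al 38.2 z 99.4 | 
192 297 532 q -27.7 al 40.4 z 96.5 | 192 300 583 q -20.4 al 40.3 z 95.6 | 192 303 616 q -14.6 al 46.6 z 100.5 | 
194 297 519 q -28.8 al 46.9 z 95.9 | 194 300 572 q -21.8 al 48.0 z 96.2 | 194 303 614 q -14.9 al 49.7 z 96.9 | 
196 297 512 q -28.9 al 48.6 z 91.1 | 196 300 560 q -23.1 al 55.5 z 96.5 | 196 303 578 q -16.9 al 59.7 z 99.6 |
```

Call:
send_rows:
  deltas: [0,0,0,1,0,0,0,0,0,0,2,0,0,0,0,0,0,3,0,0,0,0,0,0,4,0,0,0,0,0,0,4,0,0,0]

```text
time: 6.5
ee_pos: [0.5281, 0.0695, 0.0969]
ee_rot: [[-0.001, 0.264, 0.965], [-0.0, 0.965, -0.264], [-1.0, -0.0, -0.001]]
force: [-0.2, 0.1, -0.5]
opening: 0.0428
```

Call:
send_rows:
  deltas: [0,0,0,1,0,0,0,0,0,0,2,0,0,0,0,0,0,3,0,0,0,0,0,0,3,0,0,0,0,0,0,3,0,0,0]

```text
time: 6.92
ee_pos: [0.5283, 0.0695, 0.0942]
ee_rot: [[-0.0, 0.264, 0.965], [-0.0, 0.965, -0.264], [-1.0, -0.0, -0.0]]
force: [0.5, -0.7, -0.7]
opening: 0.0427
```

Call:
send_rows:
  deltas: [0,0,0,1,0,0,0,0,0,0,2,0,0,0,0,0,0,2.5,0,0,0,0,0,0,2.5,0,0,0,0,0,0,2.5,0,0,0]

```text
time: 7.33
ee_pos: [0.5283, 0.0694, 0.0917]
ee_rot: [[-0.0, 0.264, 0.965], [-0.0, 0.965, -0.264], [-1.0, -0.0, -0.0]]
force: [-0.0, 0.3, -0.0]
opening: 0.0428
```

```bash
python3 - <<'E'
from h import *
p,d=get_image("scene"); P=cloud("scene",d); print(state()["force"],state()["ee_pos"])
for v in range(176,198,1):
    X=np.median(P[v,298:303]-C,axis=0);print(v,p[v,300].sum(),"q %.1f al %.1f z %.1f"%(X@RD*1e3,X@U*1e3,X[2]*1e3))
E
```

```text
[0.384  0.443  0.1867] [0.5283 0.0695 0.0917]
176 162 q -25.0 al 53.2 z 154.6
177 132 q -24.9 al 52.9 z 151.5
178 116 q -19.0 al 37.3 z 135.3
179 134 q -21.2 al 34.5 z 130.9
180 131 q -20.7 al 34.9 z 129.1
181 124 q -21.7 al 34.6 z 125.3
182 137 q -20.7 al 34.7 z 121.9
183 119 q -19.3 al 33.2 z 119.0
184 118 q -18.3 al 34.6 z 116.5
185 134 q -20.1 al 33.8 z 112.7
186 308 q -20.5 al 33.7 z 109.8
187 499 q -18.2 al 26.4 z 99.2
188 585 q -17.8 al 31.8 z 99.9
189 595 q -19.2 al 32.3 z 98.1
190 585 q -19.4 al 34.4 z 97.6
191 582 q -20.5 al 39.9 z 98.1
192 581 q -20.7 al 41.6 z 96.8
193 576 q -21.9 al 47.8 z 98.3
194 569 q -21.7 al 47.7 z 95.9
195 569 q -23.5 al 52.2 z 95.6
196 563 q -23.1 al 55.6 z 97.6
197 535 q -23.6 al 58.2 z 95.9
```

Call:
send_rows:
  deltas: [0,0,0,1,0,0,0,0,0,0,2,0,0,0,0,0,0,3,0,0,0,0,0,0,3,0,0,0,0,0,0,3,0,0,0]

```text
time: 7.8
ee_pos: [0.5287, 0.0696, 0.0905]
ee_rot: [[0.001, 0.264, 0.965], [0.0, 0.965, -0.264], [-1.0, 0.0, 0.001]]
force: [-2.7, -0.0, 6.7]
opening: 0.043
```

Call:
send_rows:
  deltas: [0,0,0,0.5,0,0,0,0,0,0,1,0,0,0,0,0,0,1.5,0,0,0,0,0,0,2,0,0,0,0,0,0,2,0,0,0]

```text
time: 8.22
ee_pos: [0.5289, 0.0697, 0.0902]
ee_rot: [[0.002, 0.263, 0.965], [0.0, 0.965, -0.263], [-1.0, 0.001, 0.002]]
force: [-5.3, 0.0, 13.1]
opening: 0.0428
```

Call:
send_rows:
  deltas: [0,0,0,-1.5,0,0,0,0,0,0,-2,5,0,0,0,0,0,-2,11,0,0,0,0,0,-2,17,0,0,0,0,0,-2,24,0,0]

```text
time: 8.63
ee_pos: [0.5352, 0.0934, 0.0916]
ee_rot: [[0.002, 0.264, 0.965], [0.001, 0.965, -0.264], [-1.0, 0.002, 0.002]]
force: [-4.1, 2.0, 11.5]
opening: 0.0428
```

```bash
cat >> h.py <<'E'
def drum(lo=195,hi=285):
    p,d=get_image("top");P=cloud("top",d);X=P-C;q=X@RD;al=X@U;z=P[...,2]
    m=(abs(al)<.055)&(q>-.05)&(q<.19)&(z>.07)&(z<.104)&(d>0)
    hsv=cv2.cvtColor(p,cv2.COLOR_BGR2HSV);m&=hsv[...,2]>110
    f=lambda x:np.hypot(q[m]-x[0]-x[2]*al[m],z[m]-x[1])-.05
    s=least_squares(f,[np.median(q[m]),.05,0],loss='soft_l1',f_scale=.001)
    print("drum q %.4f h %.4f yaw %.2f n %d"%(s.x[0],s.x[1],np.degrees(s.x[2]),m.sum()),"al",np.percentile(al[m],[1,99]));return p
from scipy.optimize import least_squares
E
python3 -c "
from h import *
drum();rep(.07,.09)"
```

```text
drum q 0.0126 h 0.0499 yaw 0.14 n 355 al [-0.0544 -0.0091]
t 8.6833 turn [ 0.0292  0.1128 -0.1939] shift [ 1.8045 62.7849 -0.5639]
q 0.007209617485636694 along 0.0005925482909880114 z 0.09159306212319185 F [-2.9955  2.2018  9.8405] open 0.042499129046446156
```

Call:
send_rows:
  deltas: [0,0,0,-0.5,8,0,0,0,0,0,-0.5,17,0,0,0,0,0,-0.5,27,0,0,0,0,0,0,37,0,0,0,0,0,0.5,47,0,0]

```text
time: 9.1
ee_pos: [0.5477, 0.1392, 0.0904]
ee_rot: [[0.002, 0.263, 0.965], [0.001, 0.965, -0.263], [-1.0, 0.002, 0.002]]
force: [-1.4, 1.0, 5.0]
opening: 0.0432
```

```bash
python3 -c "
from h import *
drum();rep(.07,.09)"
```

```text
drum q 0.0367 h 0.0496 yaw -0.25 n 453 al [-0.054   0.0547]
t 9.15 turn [ 0.0609  0.1244 -0.2431] shift [ 0.2339 14.8211 -0.6038]
q 0.05517866371976394 along 0.000619110198843998 z 0.09017239798348195 F [-1.2926  3.3601  6.5438] open 0.04261678063618042
```

Call:
send_rows:
  deltas: [0,0,0,0,0,0,0,0,0,0,-8,0,0,0,0,0,0,-14,0,0,0,0,0,0,-14,-20,0,0,0,0,0,-14,-40,0,0]

```text
time: 9.57
ee_pos: [0.5369, 0.0994, 0.103]
ee_rot: [[0.001, 0.262, 0.965], [-0.0, 0.965, -0.262], [-1.0, 0.0, 0.001]]
force: [0.6, 0.3, 0.4]
opening: 0.0428
```

```bash
python3 -c "
from h import *
drum();rep(.02,.095)"
```

```text
drum q 0.0340 h 0.0499 yaw -0.58 n 351 al [-0.0546 -0.0138]
t 9.6167 turn [-0.0951  0.0256  0.221 ] shift [ 7.5565 12.0499 -0.575 ]
q 0.007978392973932328 along 0.0005516410325039498 z 0.10260318063189931 F [-0.2757 -1.521  -0.2927] open 0.04325438164374098
```

Call:
send_rows:
  deltas: [0,0,0,5,7,0,0,0,0,0,10,7,0,0,0,0,0,12,7,0,0,0,0,0,13,7,0,0,0,0,0,14,7,0,0]

```text
time: 10.03
ee_pos: [0.5391, 0.1073, 0.091]
ee_rot: [[0.002, 0.263, 0.965], [0.001, 0.965, -0.263], [-1.0, 0.002, 0.002]]
force: [-5.2, 0.6, 15.9]
opening: 0.0427
```

```bash
python3 -c "
from h import *
drum();rep(.02,.095)"
```

```text
drum q 0.0348 h 0.0498 yaw -0.32 n 344 al [-0.0547 -0.0122]
t 10.0833 turn [ 0.0513  0.1102 -0.0994] shift [-3.9209 -0.3331 -0.7021]
q 0.020340543711194432 along 0.0007093531914371845 z 0.09108100120783266 F [-4.3692 -0.8162 12.0376] open 0.043345274699909155
```

Call:
send_rows:
  deltas: [0,0,0,-1,5,0,0,0,0,0,-1.5,12,0,0,0,0,0,-2,20,0,0,0,0,0,-2,28,0,0,0,0,0,-2,36,0,0]

```text
time: 10.5
ee_pos: [0.5486, 0.1424, 0.0917]
ee_rot: [[0.002, 0.263, 0.965], [0.001, 0.965, -0.263], [-1.0, 0.001, 0.002]]
force: [-0.9, -0.1, 6.1]
opening: 0.043
```

Call:
send_rows:
  deltas: [0,0,0,0,8,0,0,0,0,0,0,16,0,0,0,0,0,0.5,24,0,0,0,0,0,0.5,30,0,0,0,0,0,0.5,32,0,0]

```text
time: 10.92
ee_pos: [0.5569, 0.1732, 0.0899]
ee_rot: [[0.001, 0.262, 0.965], [0.001, 0.965, -0.262], [-1.0, 0.001, 0.001]]
force: [-0.7, 0.7, 4.1]
opening: 0.0425
```

```bash
python3 -c "
from h import *
drum();rep(.02,.095)"
```

```text
drum q 0.0693 h 0.0498 yaw 0.13 n 626 al [-0.0527  0.0544]
t 10.9667 turn [ 0.0594  0.0506 -0.0455] shift [ -5.1691 -68.261   -0.5491]
q 0.08826561528079056 along 0.0004828497556018744 z 0.08988559095504275 F [1.1665 0.7234 4.0902] open 0.04284724381090627
```

Call:
send_rows:
  deltas: [0,0,0,0,0,0,0,0,0,0,-8,0,0,0,0,0,0,-14,0,0,0,0,0,0,-14,-18,0,0,0,0,0,-14,-37,0,0]

```text
time: 11.38
ee_pos: [0.5464, 0.1359, 0.1041]
ee_rot: [[0.0, 0.262, 0.965], [-0.0, 0.965, -0.262], [-1.0, -0.0, 0.0]]
force: [-0.2, -0.5, -0.3]
opening: 0.0427
```

```bash
python3 -c "
from h import *
drum();rep(.052,.090)"
```

```text
drum q 0.0679 h 0.0498 yaw 1.74 n 271 al [-0.0545 -0.0157]
t 11.4333 turn [-0.1102 -0.048   0.2454] shift [13.6956  6.3485 -0.1474]
q 0.04570997151088287 along 0.00014672974623834023 z 0.10372253332322598 F [-0.7442 -2.8174 -0.0918] open 0.04256616430881159
```

Call:
send_rows:
  deltas: [0,0,0,5,3,0,0,0,0,0,11,3,0,0,0,0,0,13,3,0,0,0,0,0,15,3,0,0,0,0,0,15.5,3,0,0]

```text
time: 11.85
ee_pos: [0.5479, 0.1404, 0.0912]
ee_rot: [[0.002, 0.263, 0.965], [0.002, 0.965, -0.263], [-1.0, 0.002, 0.002]]
force: [-4.2, 0.4, 14.8]
opening: 0.0426
```

```bash
python3 -c "
from h import *
drum();rep(.052,.090)"
```

```text
drum q 0.0674 h 0.0497 yaw -0.44 n 268 al [-0.0547 -0.0164]
t 11.9 turn [ 0.0409  0.0964 -0.1342] shift [ 1.2197 -2.5023 -0.5397]
q 0.054499846597507985 along 0.000535814350443791 z 0.09122647236932749 F [-2.7194  0.7821 11.7697] open 0.0427170715302682
```

Call:
send_rows:
  deltas: [0,0,0,-0.5,4,0,0,0,0,0,-0.5,10,0,0,0,0,0,-0.5,17,0,0,0,0,0,-1,25,0,0,0,0,0,-2,33,0,0]

```text
time: 12.32
ee_pos: [0.5566, 0.1719, 0.0934]
ee_rot: [[0.002, 0.263, 0.965], [0.0, 0.965, -0.263], [-1.0, 0.001, 0.002]]
force: [-3.7, -1.0, 12.6]
opening: 0.043
```

```bash
python3 -c "
from h import *
drum();rep(.052,.090)"
```

```text
drum q 0.0838 h 0.0517 yaw 0.51 n 360 al [-0.0542  0.0543]
t 12.3667 turn [ 0.0832  0.1378 -0.1783] shift [  3.4426 -36.9126  -0.6381]
q 0.08890264068201491 along 0.0005760384652672874 z 0.0935588685252555 F [-3.4745  0.0915 13.3276] open 0.042755913691480185
```

Call:
send_rows:
  deltas: [0,0,0,-0.5,6,0,0,0,0,0,-0.5,12,0,0,0,0,0,-0.5,18,0,0,0,0,0,0,24,0,0,0,0,0,1,30,0,0]

```text
time: 12.78
ee_pos: [0.5649, 0.2024, 0.0925]
ee_rot: [[0.004, 0.262, 0.965], [0.004, 0.965, -0.262], [-1.0, 0.004, 0.003]]
force: [-1.8, 2.6, 11.5]
opening: 0.0428
```

```bash
python3 -c "
from h import *
drum();rep(.052,.090)"
```

```text
drum q 0.0995 h 0.0522 yaw -0.20 n 691 al [-0.0523  0.0543]
t 12.8333 turn [ 0.1176  0.1625 -0.3564] shift [  1.8339 -68.2072  -0.6441]
q 0.12019559690818205 along 0.0004983250490980697 z 0.09225983069832944 F [-1.2573  3.3579 11.5412] open 0.04303375620624515
```

Call:
send_rows:
  deltas: [0,0,0,0,4,0,0,0,0,0,0,8,0,0,0,0,0,-0.5,12,0,0,0,0,0,-1,14,0,0,0,0,0,-2,14,0,0]

```text
time: 13.25
ee_pos: [0.5674, 0.214, 0.0905]
ee_rot: [[-0.001, 0.263, 0.965], [-0.0, 0.965, -0.263], [-1.0, -0.0, -0.001]]
force: [0.6, -0.1, -0.4]
opening: 0.0431
```

```bash
python3 -c "
from h import *
drum();rep(.052,.090)"
```

```text
drum q 0.1062 h 0.0516 yaw -0.40 n 900 al [-0.0532  0.0542]
t 13.3 turn [ 0.0264 -0.0567  0.0381] shift [  0.6277 -78.1892   0.033 ]
q 0.13018957935868572 along -6.852656976731151e-05 z 0.09057576232881048 F [0.1236 0.1494 1.1089] open 0.042735841012864775
```

Call:
send_rows:
  deltas: [0,0,0,-25,0,0,0,0,0,0,-60,0,0,0,0,0,0,-100,0,0,0,0,0,0,-100,-40,0,0,0,0,0,-100,-80,0,0]

```text
time: 13.72
ee_pos: [0.548, 0.1364, 0.1945]
ee_rot: [[0.006, 0.26, 0.966], [0.0, 0.966, -0.26], [-1.0, 0.002, 0.006]]
force: [0.5, -1.2, -0.1]
opening: 0.043
```

Call:
send_rows:
  deltas: [0,0,0,0,-30,0,0,0,0,0,0,-60,0,0,0,0,0,0,-90,0,0,0,0,0,0,-120,0,0,0,0,0,0,-150,0,0]

```text
time: 14.13
ee_pos: [0.5056, -0.0103, 0.1903]
ee_rot: [[-0.002, 0.264, 0.965], [-0.0, 0.965, -0.264], [-1.0, -0.001, -0.002]]
force: [-1.2, -0.6, 0.6]
opening: 0.043
```

Call:
send_rows:
  deltas: [0,0,0,0,-30,0,0,0,0,0,0,-60,0,0,0,0,0,0,-60,0,0,0,0,0,0,-60,0,0,0,0,0,0,-60,0,0]

```text
time: 14.55
ee_pos: [0.4908, -0.0664, 0.1906]
ee_rot: [[-0.001, 0.264, 0.964], [0.001, 0.964, -0.264], [-1.0, 0.0, -0.001]]
force: [0.2, 0.4, -0.5]
opening: 0.0427
```

Call:
send_rows:
  deltas: [0,0,0,0,0,0,0,0,0,0,0,0,0,0,0,0,0,0,0,0,0,0,0,0,0,0,0,0,0,0,0,0,0,0,0]

```text
time: 14.97
ee_pos: [0.4913, -0.066, 0.1912]
ee_rot: [[-0.0, 0.263, 0.965], [-0.0, 0.965, -0.263], [-1.0, -0.0, -0.0]]
force: [-0.3, -0.2, 0.3]
opening: 0.0426
```

```bash
python3 -c "
from h import *
drum();p=drum();rep(.052,.090)
cv2.imwrite('pics/top1.png',cv2.resize(p[90:320,90:350],None,fx=2.6,fy=2.6,interpolation=cv2.INTER_CUBIC))"
```

```text
drum q 0.1248 h 0.0497 yaw 0.08 n 1646 al [-0.0539  0.0539]
drum q 0.1259 h 0.0498 yaw 0.16 n 1636 al [-0.0538  0.0538]
t 15.0667 turn [ 0.0209 -0.0004  0.007 ] shift [101.2269 211.8185  -0.1385]
q -0.15980596640493047 along 0.0002165039209287751 z 0.1912528879659827 F [1.0726 0.0038 0.4485] open 0.042418227568486996
```

View pics/top1.png

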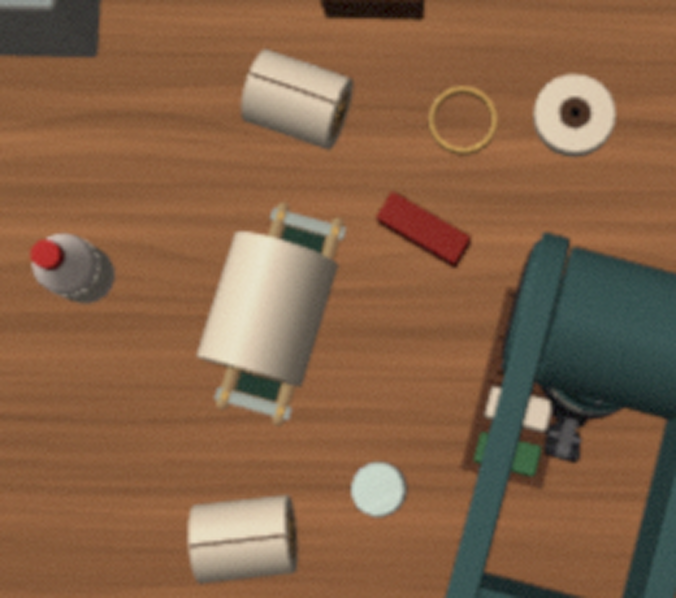

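The drum lies in the rest at crop (267,308), with the strip ends showing beyond both of its ends. Everything else looks unmoved. I'll let it settle, check that it is still, and then hand in.

Call:
send_rows:
  deltas: [0,0,0,0,0,0,0,0,0,0,0,0,0,0,0,0,0,0,0,0,0,0,0,0,0,0,0,0,0,0,0,0,0,0,0]

```text
time: 15.48
ee_pos: [0.4911, -0.0666, 0.1913]
ee_rot: [[0.0, 0.264, 0.965], [-0.0, 0.965, -0.264], [-1.0, -0.0, 0.0]]
force: [0.9, 0.1, 0.5]
opening: 0.0429
```

Call:
send_rows:
  deltas: [0,0,0,0,0,0,0,0,0,0,0,0,0,0,0,0,0,0,0,0,0,0,0,0,0,0,0,0,0,0,0,0,0,0,0]

```text
time: 15.9
ee_pos: [0.4912, -0.0666, 0.1913]
ee_rot: [[0.0, 0.264, 0.965], [-0.0, 0.965, -0.264], [-1.0, -0.0, 0.0]]
force: [0.7, 0.5, -0.4]
opening: 0.0424
```

Call:
send_rows:
  deltas: [0,0,0,0,0,0,0,0,0,0,0,0,0,0,0,0,0,0,0,0,0,0,0,0,0,0,0,0,0,0,0,0,0,0,0]

```text
time: 16.32
ee_pos: [0.4911, -0.0665, 0.1913]
ee_rot: [[-0.0, 0.264, 0.965], [-0.0, 0.965, -0.264], [-1.0, -0.0, 0.0]]
force: [0.2, -0.1, -0.0]
opening: 0.0429
```

Call:
send_rows:
  deltas: [0,0,0,0,0,0,0,0,0,0,0,0,0,0,0,0,0,0,0,0,0,0,0,0,0,0,0,0,0,0,0,0,0,0,0]

```text
time: 16.73
ee_pos: [0.4912, -0.0665, 0.1913]
ee_rot: [[0.0, 0.264, 0.965], [-0.0, 0.965, -0.264], [-1.0, -0.0, 0.0]]
force: [-0.5, -0.2, 0.3]
opening: 0.0426
```

```bash
python3 -c "
from h import *
for i in range(8): drum()"
```

```text
drum q 0.1299 h 0.0498 yaw 0.32 n 1618 al [-0.0539  0.0537]
drum q 0.1299 h 0.0497 yaw 0.27 n 1612 al [-0.0538  0.054 ]
drum q 0.1297 h 0.0498 yaw 0.02 n 1616 al [-0.054   0.0541]
drum q 0.1298 h 0.0497 yaw 0.16 n 1614 al [-0.0539  0.0538]
drum q 0.1298 h 0.0497 yaw 0.20 n 1608 al [-0.0539  0.0538]
drum q 0.1299 h 0.0496 yaw 0.20 n 1613 al [-0.0539  0.0539]
drum q 0.1297 h 0.0498 yaw 0.08 n 1615 al [-0.054   0.0539]
drum q 0.1298 h 0.0497 yaw 0.18 n 1621 al [-0.0539  0.0539]
```

```bash
python3 -c "
from rig import *
print(sign_off())"
```

```text
the job is handed in; nothing more can be done
None
```

I rolled the largest drum off the tray side and over the first strip of its rest, using three slow fingertip strokes on its top. It now lies still between the two strips, and I handed the job in at about 17 s on the robot's clock.

- **Final position:** in the last eight depth readings the drum was steady to 0.2 mm. Its centre was 49.7 mm above the bench, so it is down on the lining, and its heading was within about 0.3° of where it started. In the last picture both of its ends lie within the strips' length.
- **Other things:** nothing else looked moved in that picture, except the far half of the tray and the brush, which it did not show. The arm had already moved clear before I handed in. The strongest wrist force I read was about 17 N.
- **One disagreement:** the drum settled about 7 mm past the rest centre I had measured, against about 4.5 mm of expected play. I put the extra down to a few millimetres of error in reading the strip ends. The drum is resting against the far strip but sits at bench level.
- **Fingertip length:** contact came with the tool point about 8 mm below the drum's top. With the fingers half open, the tips therefore sat behind the tool point, not 19 mm ahead as stated. I worked from force readings instead.

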